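# Set the vent of a snail tank to its scribed line

### The arm

A 7-joint arm with a two-finger parallel gripper is mounted at the origin on the work surface. World frame = base frame: x ahead of the robot, y to its left, z up, the work surface at z = 0. Lengths are in m, angles in rad, forces in N, time in s.
With the tool pointing down it reaches from about 0.4 to 0.85 m from the base axis. Payload 4.5 kg.
Tool frame: the origin (TCP) lies at the very end of the fingers, on their centre line; the grasp point (between the pads) lies 19 mm behind it; z points along the fingers, y is the line along which they close (so a half turn about z gives the same grasp; the last joint's range is limited). The gripper opens to 88 mm and grips with 3 to 60 N. Pads are 18 mm wide; open, the fingers measure 123 mm over their backs; the gripper's body (75 mm by 187 mm) begins 45 mm behind the grasp point.
Start: joints at [-1.171, 0.689, -0.195, 1.565, 0.157, 0.902, -0.215], TCP at [0.224, 0.584, 0.239] pointing down, gripper open.
Joint ranges: [-3.01, 3.01], [-0.46, 2.08], [-1.47, 1.51], [0.13, 2.56], [-1, 4.14], [0.04, 2.09], [-2.66, 2.66]. Speed limits (rad/s): [2.57, 2.57, 3.14, 3.14, 3.14, 3.14, 3.14].

### API

Orientations are given as a unit quaternion [x, y, z, w].
In Python, from plant import r gives the robot as it stands. The module is installed in compiled form; this text tells all that it offers.
- The arm moves only by the tool step_arm, never from a script. Its argument "increments" is a list of rows, each a list of 2 entries, a list of its own where there are three numbers: the shift along the world's x, y, z in cm, then the turn, a rotation vector about the world's x, y, z in degrees. A call has exactly 10 rows; each row shifts and turns the commanded pose from where the row before left it; what a row does not reach is not made up. A row lasts 1/10 s, in which the tool goes at most 50 mm and 8.59 degrees, less where a joint would pass 70% of its speed; a pose out of reach is approached as far as the arm can. A call is refused whole if a number of a shift passes 5 or a number of a turn 8.59, either way. A call with a gripper value outside its range is refused whole. "fingers" is the opening, from 0 (shut) to 1 (fully open), set as the call begins (left out, the last holds). The fingers move at their own pace and stop on an object; "grip_force" is the grip in N (left out, the last holds). Time passes only in rows, so rows that do not move let the fingers close, or fill a call up. It gives the time, the measured TCP pose, the force, the opening and the grip force at its end, in the units of the state.
- r.get_state(): the state, without advancing time (a new reading comes with each control period).
- r.snapshot(name): name is "scene" or "side" or "wrist"; returns (picture, depth): 480x640x3 uint8, red, green, blue; 480x640 float32, m along the optical axis (not along the pixel's ray), 0 where there is no reading.
- r.calibration(name): a dict with "fov_y" (degrees; the focal length in pixels is half the picture's height over the tangent of half this angle, whatever the lens; pixels are square), "cx", "cy" (the principal point, pixels), "R" (3x3) and "t" (3): a world point X has camera coordinates R X + t. Camera axes: x right, y down, z forward; pixel columns grow to the right and rows downward; lengths in m; the calibration is good to about 2 mm. A picture is of the moment at which its call begins: read the wrist's pose just before it. calibration takes no time and is no camera call; for the wrist camera it gives the pose at the moment of the call.
- r.finish_job(): hands the job in; it is judged then, once.
The state is a dict: "clock": time; "q": joint angles; "qd": joint speeds; "joint_torque": joint torques, N m; "tool_pos": TCP position; "eef_rot": TCP orientation; "contact_force": force on the tool from outside, world axes, zero at the start; "moment": the same for the moment, N m; "opening": opening from 0.0 (shut) to 1.0 (fully open); "finger_force": force on a finger pad.
Only numpy, scipy, OpenCV 4.12 (cv2) and the standard library are available. Lean on these libraries where they do the work, as an engineer would, in place of code of your own. Each camera call takes 0.05 s, during which the arm holds its last target. There are 200 camera calls.

### The job

The snail tank needs more air. Lift the steel weight off its sliding glass cover and stand it on the cork mat, then press lightly on the glass and slide the cover open until the outer edge of its red edge strip is level with the black line on the white index plate, without running it well past the line. Finish by gently standing the weight back upright on the sliding glass, with the edge still on the line; the glass must never be pressed hard, and nothing else may be disturbed.

Things in the scene. Friction and masses are not known exactly. Their poses are not given: they have to be found in the camera images.
- tank: fixed glass rearing tank, 200 mm (its x) by 320 mm (its y), with a dark grey anodised frame round its top, 140 mm above the bench (runners along y 21 mm wide, end caps 12 mm wide); origin at the centre of its underside. Its half towards -y is roofed by a fixed pane (top at 127 mm); over the half towards +y lies the sliding cover
- cover: sliding pane of greenish glass, 180 mm (x) by 155 mm (y) by 5 mm, no handle; origin at the centre of its underside, axes parallel to the tank's. It slides only along the tank's y: towards -y opens the vent at the tank's +y end (starts 0 to 8 mm open; travel 135 mm, no stop at the line)
- cover_top (a point): middle of the glass's upper face (136 mm above the bench, 4 mm below the runner tops, bare over 158 by 155 mm). Felt runners hold the glass with about 3.5 N plus a little when moved fast; it stays where it is left. Drag it with shut fingertips pressed on it: below about 6 N they slip, 8 to 12 N is right, more than 20 N may crack it
- cover_edge (a point): middle of the upper rim of the cover's +y end: the outer edge of the 8 mm wide red edge strip, 77.5 mm towards +y from the cover's origin; this edge has to come level (along the tank's y) with the black line
- mark: white index plate, 18 mm (x) by 50 mm (y) by 1 mm, stuck on top of the tank's +x runner, with one black line 2 mm wide scribed across its middle along x; origin at the centre of its underside, right below the line, axes parallel to the tank's
- line (a point): middle of the black scribed line on the index plate's upper face; the line runs along the tank's x, its place along y differs from tank to tank (45 to 90 mm from the shut position of the edge)
- weight: steel knob weight of about 0.5 kg standing on the sliding glass: cylinder 40 mm in diameter and 45 mm high, narrow neck, knob 22 mm in diameter at 56 to 68 mm height (68 mm in all); origin at the centre of its underside, z up
- mat: fixed cork mat 110 mm by 110 mm by 5 mm on the bench to the left or right of the tank; origin at the centre of its underside
- dishes: two stacked lidded glass dishes, 92 mm in diameter, 32 mm high in all, loose on the bench; bystander; origin at the centre of the underside
- jar: amber feed jar with white cap, 60 mm in diameter, 85 mm high, loose on the bench; bystander; origin at the centre of the underside
- beaker: empty glass beaker, 66 mm in diameter, 85 mm high, loose on the bench; bystander; origin at the centre of the underside

How it is judged:
By the outcome, as a careful person would: the job done as asked, in the order asked, and still so for the second after the job is handed in, with the robot touching nothing.
It also fails if it takes over 72 s, if anything falls off the work surface, if the arm or the gripper's body presses on something with over 40 N, if the wrist force passes 120 N, or if a joint passes its speed limit or range.

## Working session

There is one attempt and no reset: what is moved stays moved. The work goes in short steps, Python scripts to look and compute and a tool call to move; the robot and the scene stay as the last step left them, time stands still between calls to the robot, and variables do not carry over. Pictures are saved under pics/ and viewed, at most 10 in all, crops included, and the job is handed in when it is done.

Besides the shell and the picture viewer there is one more tool, called as name(argument=value, ...) on one line, values as JSON. step_arm: Moves the arm, as the interface text tells. Its arguments: {"type":"object","properties":{"increments":{"type":"array","items":{"type":"array"}},"fingers":{"type":"number"},"grip_force":{"type":"number"}},"required":["increments"]}

```bash
mkdir -p pics
cat > h.py <<'E'
import numpy as np, cv2
from plant import r
def cam(n):
    c=r.calibration(n); img,d=r.snapshot(n); return c,img,d
def f(c): return 240/np.tan(np.radians(c["fov_y"])/2)
def ray(c,uv,z):
    R=np.array(c["R"]);t=np.array(c["t"]);o=-R.T@t
    d=R.T@np.array([(uv[0]-c["cx"])/f(c),(uv[1]-c["cy"])/f(c),1]); return o+d*(z-o[2])/d[2]
def cloud(c,d):
    v,u=np.mgrid[0:480,0:640]; P=np.stack([(u-c["cx"])/f(c)*d,(v-c["cy"])/f(c)*d,d],-1)
    return (P-np.array(c["t"]))@np.array(c["R"])
def save(n,img): cv2.imwrite("pics/"+n+".png",img[:,:,::-1])
E
python3 - <<'E'
from h import *
np.set_printoptions(precision=4,suppress=True)
print(r.get_state())
ims=[]
for n in("scene","side","wrist"):
    c,i,d=cam(n); print(n,c); save(n,i); np.savez(""+n+"0",i=i,d=d)
E
```

```text
{'clock': 0.0, 'q': array([-1.1712,  0.69  , -0.1945,  1.5663,  0.1573,  0.9025, -0.2152]), 'qd': array([ 0.0011,  0.0008, -0.0003,  0.0011, -0.    , -0.0001,  0.0001]), 'joint_torque': array([  0.0002, -52.7554,  -1.267 , -15.3426,  -0.0528,   0.0067,
         0.0002]), 'tool_pos': array([0.2234, 0.5831, 0.2379]), 'eef_rot': array([ 0.1819,  0.9833, -0.0009, -0.0001]), 'contact_force': array([-1.19  , -0.2998,  0.5387]), 'moment': array([-0.01  ,  0.0332,  0.0232]), 'finger_force': 0.0, 'opening': 0.9992860745376342}
scene {'fov_y': 49.64273935121616, 'cx': 323.05350548986615, 'cy': 240.9195196133501, 'R': array([[-0.5309,  0.8473,  0.014 ],
       [ 0.7164,  0.4576, -0.5267],
       [-0.4527, -0.2697, -0.8499]]), 't': array([ 0.3276, -0.36  ,  1.5241])}
side {'fov_y': 52.398321903107295, 'cx': 322.3367991088486, 'cy': 234.99302889294526, 'R': array([[ 0.717 , -0.697 , -0.0122],
       [-0.4512, -0.4506, -0.7703],
       [ 0.5314,  0.5579, -0.6375]]), 't': array([-0.4317,  0.3591,  0.9157])}
wrist {'fov_y': 59.52298554007122, 'cx': 329.5587589370527, 'cy': 245.32833790315962, 'R': array([[ 0.3574,  0.934 , -0.0021],
       [ 0.9023, -0.3447,  0.2589],
       [ 0.2411, -0.0944, -0.9659]]), 't': array([-0.6242, -0.0363,  0.3889])}
```

View pics/scene.png

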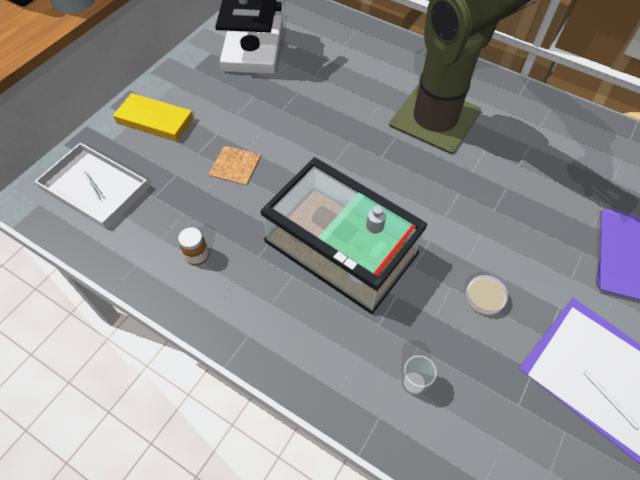

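View pics/side.png

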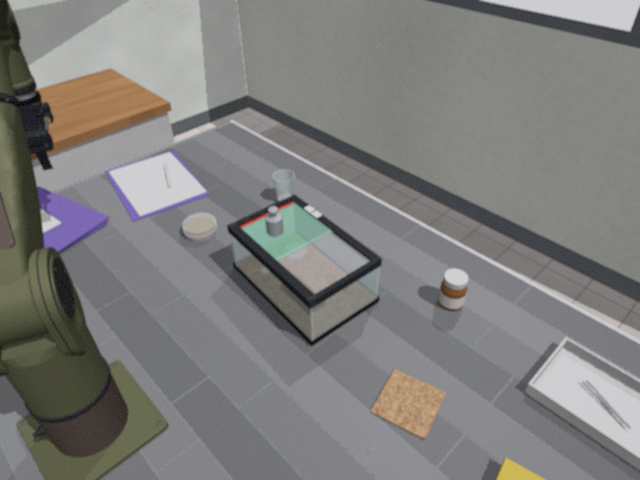

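The scene view shows the weight at (376,218), the red strip from (412,228) to (376,272), the index plate at about (345,260), the mat at (235,165), the jar at (193,245), the dishes at (487,294) and the beaker at (420,375). In the side view the weight is at (274,222) and the mat at (409,403).

Run:
```python
from h import *
np.set_printoptions(precision=4,suppress=True)
def masks(i):
    h=cv2.cvtColor(i,cv2.COLOR_RGB2HSV); H,S,V=[h[...,k].astype(int) for k in range(3)]
    return h,H,S,V
def big(m):
    n,l,s,c=cv2.connectedComponentsWithStats(m.astype(np.uint8)); k=1+np.argmax(s[1:,4]); return l==k,c[k],s[k]
for n in("scene","side"):
    c=r.calibration(n); z=np.load(n+"0.npz"); i,d=z["i"],z["d"]; h,H,S,V=masks(i); P=cloud(c,d)
    print(n)
    x0,y0,x1,y1=(255,150,430,310) if n=="scene" else (220,190,390,345)
    roi=np.zeros((480,640),bool); roi[y0:y1,x0:x1]=1
    m,_,s=big(((H<6)|(H>174))&(S>150)&(V>90)&roi)
    v,u=np.nonzero(m); rc=cv2.minAreaRect(np.c_[u,v].astype(np.float32)); 
    print(" red",s,[ray(c,p,.136)[:2] for p in cv2.boxPoints(rc)])
    m,_,s=big((H>8)&(H<22)&(S>80)&(V>120)&~roi & (P[...,2]>-.01)&(P[...,2]<.02)&(P[...,0]<.75))
    v,u=np.nonzero(m); q=np.array([ray(c,p,.005)[:2] for p in zip(u,v)],np.float32)
    rc=cv2.minAreaRect(q); print(" mat",s,rc)
    # dark frame
    m,_,s=big((V<45)&roi&(abs(P[...,2]-.138)<.012))
    v,u=np.nonzero(m); q=np.array([ray(c,p,.14)[:2] for p in zip(u,v)],np.float32)
    rc=cv2.minAreaRect(q); print(" frame",s,rc)
    m=(S<40)&(V>190)&roi&(P[...,2]>.12); m,ce,s=big(cv2.dilate(m.astype(np.uint8),np.ones((5,5)))>0); v,u=np.nonzero(m&(S<40)&(V>190))
    print(" plate",s,ce,ray(c,(u.mean(),v.mean()),.141)[:2])
    m=roi&(P[...,2]>.15)&(P[...,2]<.22); k=P[m]; print(" weight pts",len(k),k.mean(0),k.max(0)); t=k[k[:,2]>k[:,2].max()-.008]; print("  knob",len(t),t.mean(0))
    x,y,w,hh=cv2.boundingRect(m.astype(np.uint8)); print(x,y,w,hh)
    C=i[y0-5:y1+5,x0-5:x1+5]; save(n+"_crop",cv2.resize(C,None,fx=4,fy=3.5,interpolation=2)[:600,:800])
```

```text
scene
 red [374 225  41  50 223] [array([0.6189, 0.1234]), array([0.4633, 0.1368]), array([0.4653, 0.1448]), array([0.6204, 0.131 ])]
 mat [ 209  146   46   39 1229] ((0.45996445417404175, -0.3835550546646118), (0.11071285605430603, 0.11016073822975159), 14.862141609191895)
 frame [261 211 165  79 434] ((0.6114183664321899, 0.03551402688026428), (0.16768915951251984, 0.36882373690605164), 26.293413162231445)
 plate [ 288  169   70   70 2056] [321.4363 202.3487] [ 0.5158 -0.0678]
 weight pts 379 [0.5203 0.0717 0.1804] [0.5336 0.089  0.2083]
  knob 72 [0.5137 0.0694 0.2038]
367 205 20 26
side
 red [240 213  26  14  65] [array([0.472 , 0.1478]), array([0.5446, 0.141 ]), array([0.5411, 0.133 ]), array([0.4689, 0.14  ])]
 mat [ 372  371   72   67 2846] ((0.4584292769432068, -0.3852601945400238), (0.10865548998117447, 0.10862326622009277), 14.811595916748047)
 frame [229 227  84  80 334] ((0.42844751477241516, -0.005539059638977051), (0.3180522322654724, 0.01272718794643879), 85.86489868164062)
 plate [304 204  19  15 186] [312.8441 211.043 ] [0.6277 0.0574]
 weight pts 371 [0.5093 0.0598 0.178 ] [0.5347 0.087  0.2065]
  knob 56 [0.5133 0.0652 0.203 ]
265 206 18 27
```

step_arm(increments=[[[2.3, -4.1, 0.6], [0, 0, 2.55]], [[2.3, -4.1, 0.6], [0, 0, 2.55]], [[2.3, -4.1, 0.6], [0, 0, 2.55]], [[2.3, -4.1, 0.6], [0, 0, 2.55]], [[2.3, -4.1, 0.6], [0, 0, 2.55]], [[2.3, -4.1, 0.6], [0, 0, 2.55]], [[2.3, -4.1, 0.6], [0, 0, 2.55]], [[2.3, -4.1, 0.6], [0, 0, 2.55]], [[2.3, -4.1, 0.6], [0, 0, 2.55]], [[2.3, -4.1, 0.6], [0, 0, 2.55]]])

```text
clock: 1.15
tool_pos: [0.4541, 0.1718, 0.2989]
eef_rot: [-0.041, 0.999, -0.0, -0.0]
contact_force: [0.3, -0.7, 0.2]
opening: 1.001
finger_force: 0.0
```

step_arm(increments=[[[1.5, -2.6, 0], [0, 0, 0]], [[1.5, -2.6, 0], [0, 0, 0]], [[1.5, -2.6, 0], [0, 0, 0]], [[1.0, -2.0, 0], [0, 0, 0]], [[0.5, -0.8, 0], [0, 0, 0]], [[0, 0, 0], [0, 0, 0]], [[0, 0, 0], [0, 0, 0]], [[0, 0, 0], [0, 0, 0]], [[0, 0, 0], [0, 0, 0]], [[0, 0, 0], [0, 0, 0]]])

```text
clock: 2.15
tool_pos: [0.5132, 0.0685, 0.2988]
eef_rot: [-0.04, 0.999, 0.0, -0.0]
contact_force: [0.3, 0.3, 0.2]
opening: 1.002
finger_force: 0.0
```

Run:
```python
from h import *
np.set_printoptions(precision=4,suppress=True)
s=r.get_state(); print(s["clock"],s["tool_pos"],s["eef_rot"],s["contact_force"])
c,i,d=cam("wrist"); save("w1",i); np.savez("w1",i=i,d=d,R=c["R"],t=c["t"]);
```

```text
2.15 [0.5132 0.0685 0.2988] [-0.0404  0.9992  0.0001 -0.    ] [0.2803 0.2762 0.182 ]
```

View pics/w1.png

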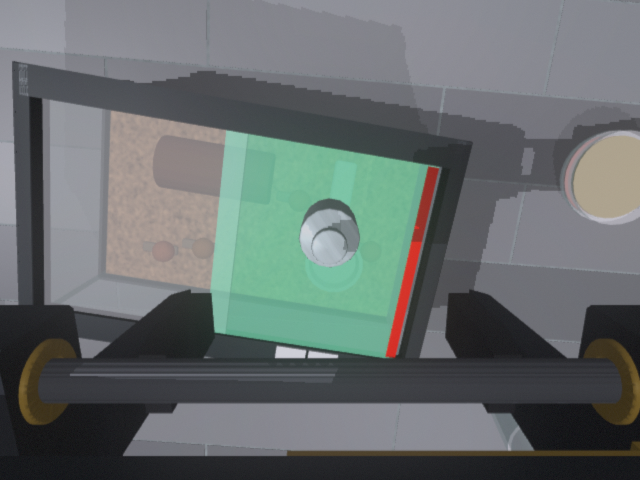

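The wrist view shows the knob at (329,243), the red strip from (433,168) to (392,355) with its outer edge on the right, and the index plate at (306,353) with its line at about (307,353). The gripper bar partly covers the plate.

Run:
```python
from h import *
np.set_printoptions(precision=4,suppress=True)
z=np.load("w1.npz"); c=r.calibration("wrist"); i,d=z["i"],z["d"]; P=cloud(c,d)
h=cv2.cvtColor(i,cv2.COLOR_RGB2HSV).astype(int);H,S,V=h[...,0],h[...,1],h[...,2]
m=((H<6)|(H>174))&(S>150)&(V>90); m[:,:380]=0; m[365:]=0
e=[]
for v in range(175,350):
    u=np.nonzero(m[v])[0]
    if len(u)>3: e.append(ray(c,(u.max()+.5,v),.136)[:2]); 
e=np.array(e); print("edge pts",e[0],e[-1],len(e))
p=np.polyfit(e[:,0],e[:,1],1); print("yaw deg",np.degrees(np.arctan(p[0])), "edge y at x=.543",np.polyval(p,.543))
# knob circle: bright top
k=(P[...,2]>.195)&(P[...,2]<.212); k[300:]=0; v,u=np.nonzero(k); print("knob",len(u),u.mean(),v.mean(),ray(c,(u.mean(),v.mean()),.204)[:2],P[k].mean(0))
pl=(S<50)&(V>180); pl[:340]=0;pl[362:]=0;pl[:,:265]=0;pl[:,345:]=0
for v in (347,350,353,356): print(v,[int(x) for x in i[v,270:342].mean(1)])
# frame edges along outer -x runner & depth
for uv in [(433,175),(395,345)]: print(P[uv[1],uv[0]])
```

```text
edge pts [0.471  0.1431] [0.613  0.1311] 175
yaw deg -4.857438949345274 edge y at x=.543 0.13695543508691593
knob 1040 328.9509615384615 245.62019230769232 [0.5122 0.0678] [0.5128 0.0679 0.202 ]
347 [67, 67, 66, 67, 66, 80, 144, 199, 205, 203, 203, 203, 199, 185, 180, 165, 150, 142, 132, 119, 113, 104, 90, 86, 80, 76, 75, 72, 68, 64, 64, 57, 57, 55, 57, 57, 59, 60, 61, 67, 72, 73, 76, 100, 103, 106, 120, 124, 125, 128, 131, 132, 134, 135, 136, 136, 136, 137, 137, 139, 137, 137, 137, 137, 138, 138, 136, 138, 139, 138, 139, 139]
350 [66, 67, 67, 65, 68, 100, 195, 207, 208, 209, 210, 209, 209, 209, 208, 209, 209, 209, 210, 209, 209, 209, 210, 208, 210, 209, 207, 207, 206, 204, 203, 201, 185, 183, 179, 160, 96, 70, 85, 112, 114, 103, 91, 85, 79, 77, 73, 73, 67, 64, 61, 57, 57, 55, 57, 54, 58, 60, 59, 66, 73, 75, 87, 102, 107, 121, 124, 124, 126, 128, 131, 132]
353 [66, 66, 66, 65, 77, 143, 201, 208, 208, 210, 210, 209, 209, 208, 210, 209, 209, 209, 209, 209, 209, 209, 209, 210, 210, 209, 209, 210, 209, 210, 209, 209, 210, 209, 206, 167, 84, 74, 156, 202, 208, 210, 209, 209, 210, 209, 207, 207, 205, 204, 202, 200, 186, 182, 179, 153, 148, 141, 132, 119, 114, 104, 90, 86, 79, 76, 73, 72, 64, 62, 60, 56]
356 [65, 65, 64, 66, 88, 171, 203, 207, 208, 207, 207, 207, 208, 207, 208, 207, 208, 207, 208, 208, 208, 207, 208, 208, 208, 207, 208, 208, 208, 208, 208, 207, 208, 207, 200, 109, 58, 99, 195, 207, 208, 209, 207, 208, 207, 207, 208, 208, 207, 207, 207, 208, 207, 208, 208, 207, 209, 208, 208, 208, 207, 208, 208, 207, 207, 208, 205, 192, 104, 69, 67, 66]
[0.4712 0.1405 0.1362]
[0.6096 0.1295 0.1358]
```

step_arm(increments=[[[0, 0, -3], [0, 0, 0]], [[0, 0, -3], [0, 0, 0]], [[0, 0, -3], [0, 0, 0]], [[0, 0, -2], [0, 0, 0]], [[0, 0, -1.5], [0, 0, 0]], [[0, 0, -1], [0, 0, 0]], [[0, 0, -1], [0, 0, 0]], [[0, 0, -0.5], [0, 0, 0]], [[0, 0, -0.3], [0, 0, 0]], [[0, 0, 0], [0, 0, 0]]], fingers=0.75)

```text
clock: 3.2
tool_pos: [0.5137, 0.0677, 0.1458]
eef_rot: [-0.04, 0.999, 0.0, 0.0]
contact_force: [0.3, 0.2, -0.3]
opening: 0.747
finger_force: 0.0
```

Run:
```python
from h import *
np.set_printoptions(precision=4,suppress=True)
z=np.load("w1.npz"); c=dict(r.calibration("wrist")); c["R"]=z["R"];c["t"]=z["t"]
u=np.array([0.085,.9964]);u=np.array([np.sin(np.radians(4.86)),np.cos(np.radians(4.86))])
e=np.array([.543,.13696])
for uv in((306.7,353),(306,356)):
    L=ray(c,uv,.141)[:2]; print("line",L,"to go",(L-e)@u)
```

```text
line [0.6196 0.0587] to go -0.07145062257269312
line [0.6223 0.0584] to go -0.07160066630761922
```

step_arm(increments=[[[0, 0, 0], [0, 0, 0]], [[0, 0, 0], [0, 0, 0]], [[0, 0, 0], [0, 0, 0]], [[0, 0, 0], [0, 0, 0]], [[0, 0, 0], [0, 0, 0]], [[0, 0, 0], [0, 0, 0]], [[0, 0, 0], [0, 0, 0]], [[0, 0, 0], [0, 0, 0]], [[0, 0, 0], [0, 0, 0]], [[0, 0, 0], [0, 0, 0]]], fingers=0.3, grip_force=25)

```text
clock: 4.2
tool_pos: [0.5137, 0.0679, 0.146]
eef_rot: [-0.04, 0.999, 0.0, 0.0]
contact_force: [-0.7, 0.4, 5.7]
opening: 0.443
finger_force: 25.0
```

step_arm(increments=[[[0, 0, 0.3], [0, 0, 0]], [[0, 0, 0.7], [0, 0, 0]], [[0, 0, 1.5], [0, 0, 0]], [[0, 0, 2], [0, 0, 0]], [[0, 0, 2], [0, 0, 0]], [[0, 0, 1], [0, 0, 0]], [[0, 0, 0.5], [0, 0, 0]], [[0, 0, 0], [0, 0, 0]], [[-0.2, -1, 0], [0, 0, 0]], [[-0.3, -2.5, 0], [0, 0, 0]]])

```text
clock: 5.2
tool_pos: [0.5081, 0.0344, 0.225]
eef_rot: [-0.042, 0.999, 0.001, -0.0]
contact_force: [0.5, -0.5, -4.5]
opening: 0.443
finger_force: 25.0
```

step_arm(increments=[[[-0.5, -4, 0], [0, 0, 0]], [[-0.5, -4.5, 0], [0, 0, 0]], [[-0.5, -4.5, 0], [0, 0, 0]], [[-0.5, -4.5, 0], [0, 0, 0]], [[-0.5, -4.5, 0], [0, 0, 0]], [[-0.5, -4.5, 0], [0, 0, 0]], [[-0.5, -4.5, 0], [0, 0, 0]], [[-0.5, -4, 0], [0, 0, 0]], [[-0.5, -3, 0], [0, 0, 0]], [[-0.3, -2, 0], [0, 0, 0]]])

```text
clock: 6.2
tool_pos: [0.4573, -0.3712, 0.2241]
eef_rot: [-0.037, 0.999, -0.0, -0.002]
contact_force: [0.2, 0.4, -4.3]
opening: 0.443
finger_force: 25.0
```

step_arm(increments=[[[0, -1.2, -2], [0, 0, 0]], [[0, 0, -3], [0, 0, 0]], [[0, 0, -3.5], [0, 0, 0]], [[0, 0, -3.5], [0, 0, 0]], [[0, 0, -3], [0, 0, 0]], [[0, 0, -2], [0, 0, 0]], [[0, 0, -1.5], [0, 0, 0]], [[0, 0, -1], [0, 0, 0]], [[0, 0, -0.5], [0, 0, 0]], [[0, 0, 0], [0, 0, 0]]])

```text
clock: 7.2
tool_pos: [0.4604, -0.3794, 0.0255]
eef_rot: [-0.04, 0.999, 0.0, -0.0]
contact_force: [-0.6, -0.3, -5.5]
opening: 0.445
finger_force: 25.0
```

step_arm(increments=[[[0, 0, -0.1], [0, 0, 0]], [[0, 0, -0.1], [0, 0, 0]], [[0, 0, -0.1], [0, 0, 0]], [[0, 0, -0.1], [0, 0, 0]], [[0, 0, -0.1], [0, 0, 0]], [[0, 0, -0.1], [0, 0, 0]], [[0, 0, -0.1], [0, 0, 0]], [[0, 0, 0], [0, 0, 0]], [[0, 0, 0], [0, 0, 0]], [[0, 0, 0], [0, 0, 0]]])

```text
clock: 8.2
tool_pos: [0.4606, -0.3793, 0.0188]
eef_rot: [-0.04, 0.999, 0.0, 0.0]
contact_force: [0.2, -0.5, -4.0]
opening: 0.443
finger_force: 25.0
```

step_arm(increments=[[[0, 0, -0.1], [0, 0, 0]], [[0, 0, -0.1], [0, 0, 0]], [[0, 0, -0.05], [0, 0, 0]], [[0, 0, -0.05], [0, 0, 0]], [[0, 0, 0], [0, 0, 0]], [[0, 0, 0], [0, 0, 0]], [[0, 0, 0], [0, 0, 0]], [[0, 0, 0], [0, 0, 0]], [[0, 0, 0], [0, 0, 0]], [[0, 0, 0], [0, 0, 0]]])

```text
clock: 9.2
tool_pos: [0.4606, -0.3793, 0.0158]
eef_rot: [-0.04, 0.999, 0.0, 0.0]
contact_force: [0.5, 0.3, -5.6]
opening: 0.439
finger_force: 25.0
```

step_arm(increments=[[[0, 0, -0.05], [0, 0, 0]], [[0, 0, -0.05], [0, 0, 0]], [[0, 0, -0.03], [0, 0, 0]], [[0, 0, 0], [0, 0, 0]], [[0, 0, 0], [0, 0, 0]], [[0, 0, 0], [0, 0, 0]], [[0, 0, 0], [0, 0, 0]], [[0, 0, 0], [0, 0, 0]], [[0, 0, 0], [0, 0, 0]], [[0, 0, 0], [0, 0, 0]]])

```text
clock: 10.2
tool_pos: [0.4606, -0.3794, 0.0151]
eef_rot: [-0.04, 0.999, -0.0, 0.0]
contact_force: [-2.3, 1.4, 5.6]
opening: 0.446
finger_force: 25.0
```

step_arm(increments=[[[0, 0, 0], [0, 0, 0]], [[0, 0, 0], [0, 0, 0]], [[0, 0, 0], [0, 0, 0]], [[0, 0, 0], [0, 0, 0]], [[0, 0, 0], [0, 0, 0]], [[0, 0, 0], [0, 0, 0]], [[0, 0, 2], [0, 0, 0]], [[0, 0, 3], [0, 0, 0]], [[0, 0, 3], [0, 0, 0]], [[0, 0, 3], [0, 0, 0]]], fingers=0.75)

```text
clock: 11.2
tool_pos: [0.4604, -0.3792, 0.1255]
eef_rot: [-0.04, 0.999, 0.0, -0.0]
contact_force: [0.2, 0.4, 0.2]
opening: 0.754
finger_force: 0.0
```

step_arm(increments=[[[0, 0, 3], [0, 0, 0]], [[0.4, 1.5, 3], [0, 0, 0]], [[0.7, 4, 1.5], [0, 0, 0]], [[0.8, 4.7, 0], [0, 0, 0]], [[0.8, 4.7, 0], [0, 0, 0]], [[0.8, 4.7, 0], [0, 0, 0]], [[0.8, 4.7, 0], [0, 0, 0]], [[0.8, 4.7, 0], [0, 0, 0]], [[0.8, 4.7, 0], [0, 0, 0]], [[0.8, 4.7, 0], [0, 0, 0]]], fingers=0)

```text
clock: 12.2
tool_pos: [0.5276, 0.0065, 0.1996]
eef_rot: [-0.04, 0.999, -0.0, 0.0]
contact_force: [1.0, 0.2, 1.1]
opening: 0.005
finger_force: 0.0
```

step_arm(increments=[[[0.8, 4, 0], [0, 0, 0]], [[0.3, 2.5, 0], [0, 0, 0]], [[0, 1, 0], [0, 0, 0]], [[0, 0, -1], [0, 0, 0]], [[0, 0, -2], [0, 0, 0]], [[0, 0, -1.5], [0, 0, 0]], [[0, 0, -0.5], [0, 0, 0]], [[0, 0, 0], [0, 0, 0]], [[0, 0, 0], [0, 0, 0]], [[0, 0, 0], [0, 0, 0]]])

```text
clock: 13.2
tool_pos: [0.539, 0.0793, 0.1501]
eef_rot: [-0.039, 0.999, 0.0, 0.001]
contact_force: [0.3, -0.2, 0.6]
opening: 0.003
finger_force: 0.0
```

step_arm(increments=[[[0, 0, -0.5], [0, 0, 0]], [[0, 0, -0.3], [0, 0, 0]], [[0, 0, -0.2], [0, 0, 0]], [[0, 0, -0.1], [0, 0, 0]], [[0, 0, -0.05], [0, 0, 0]], [[0, 0, -0.05], [0, 0, 0]], [[0, 0, 0], [0, 0, 0]], [[0, 0, 0], [0, 0, 0]], [[0, 0, 0], [0, 0, 0]], [[0, 0, 0], [0, 0, 0]]])

```text
clock: 14.2
tool_pos: [0.5386, 0.0797, 0.1375]
eef_rot: [-0.04, 0.999, 0.0, 0.0]
contact_force: [-0.3, -0.3, -0.3]
opening: 0.007
finger_force: 0.0
```

step_arm(increments=[[[0, 0, -0.03], [0, 0, 0]], [[0, 0, -0.03], [0, 0, 0]], [[0, 0, -0.03], [0, 0, 0]], [[0, 0, -0.03], [0, 0, 0]], [[0, 0, 0], [0, 0, 0]], [[0, 0, 0], [0, 0, 0]], [[0, 0, 0], [0, 0, 0]], [[0, 0, 0], [0, 0, 0]], [[0, 0, 0], [0, 0, 0]], [[0, 0, 0], [0, 0, 0]]])

```text
clock: 15.2
tool_pos: [0.5385, 0.0797, 0.1365]
eef_rot: [-0.04, 0.999, -0.0, 0.0]
contact_force: [-1.8, -0.8, 4.9]
opening: 0.001
finger_force: 2.7
```

step_arm(increments=[[[0, 0, -0.02], [0, 0, 0]], [[0, 0, 0], [0, 0, 0]], [[0, 0, 0], [0, 0, 0]], [[0, 0, 0], [0, 0, 0]], [[0, 0, 0], [0, 0, 0]], [[0, 0, 0], [0, 0, 0]], [[0, 0, 0], [0, 0, 0]], [[0, 0, 0], [0, 0, 0]], [[0, 0, 0], [0, 0, 0]], [[0, 0, 0], [0, 0, 0]]])

```text
clock: 16.2
tool_pos: [0.5385, 0.0797, 0.1365]
eef_rot: [-0.04, 0.999, -0.0, 0.0]
contact_force: [-2.1, 0.1, 7.3]
opening: 0.005
finger_force: 3.5
```

step_arm(increments=[[[0, 0, -0.02], [0, 0, 0]], [[0, 0, 0], [0, 0, 0]], [[0, 0, 0], [0, 0, 0]], [[-0.01, -0.1, 0], [0, 0, 0]], [[-0.02, -0.2, 0], [0, 0, 0]], [[-0.02, -0.3, 0], [0, 0, 0]], [[-0.03, -0.3, 0], [0, 0, 0]], [[-0.03, -0.3, 0], [0, 0, 0]], [[-0.03, -0.3, 0], [0, 0, 0]], [[-0.03, -0.3, 0], [0, 0, 0]]])

```text
clock: 17.2
tool_pos: [0.5372, 0.0641, 0.1365]
eef_rot: [-0.041, 0.999, 0.002, 0.001]
contact_force: [-1.9, 4.4, 6.7]
opening: 0.006
finger_force: 3.4
```

step_arm(increments=[[[-0.01, -0.1, -0.02], [0, 0, 0]], [[0, 0, -0.01], [0, 0, 0]], [[-0.02, -0.2, 0], [0, 0, 0]], [[-0.02, -0.3, 0], [0, 0, 0]], [[-0.03, -0.3, 0], [0, 0, 0]], [[-0.03, -0.3, 0], [0, 0, 0]], [[-0.03, -0.3, 0], [0, 0, 0]], [[-0.03, -0.3, 0], [0, 0, 0]], [[-0.03, -0.3, 0], [0, 0, 0]], [[-0.03, -0.3, 0], [0, 0, 0]]])

```text
clock: 18.2
tool_pos: [0.5352, 0.0401, 0.1365]
eef_rot: [-0.041, 0.999, 0.002, 0.001]
contact_force: [-1.4, 3.5, 9.9]
opening: 0.006
finger_force: 4.6
```

```bash
cat > look.py <<'E'
from h import *
np.set_printoptions(precision=4,suppress=True)
import sys
s=r.get_state(); print(s["clock"],s["tool_pos"],s["contact_force"])
u=np.array([np.sin(np.radians(4.86)),np.cos(np.radians(4.86))]);a=np.array([u[1],-u[0]])
e0=np.array([.543,.13696])
for n in sys.argv[1:]:
    c,i,d=cam(n); save("l_%s_%.1f"%(n,s["clock"]),i); np.savez("last_"+n,i=i,d=d,R=c["R"],t=c["t"])
    h=cv2.cvtColor(i,cv2.COLOR_RGB2HSV).astype(int);H,S,V=h[...,0],h[...,1],h[...,2]
    m=((H<6)|(H>174))&(S>130)&(V>80); v,q=np.nonzero(m)
    p=np.array([ray(c,(x,y),.136)[:2] for x,y in zip(q,v)])-e0
    l=p@u; k=p@a; ok=(abs(k)<.085)&(l<.02)&(l>-.15); l,k=l[ok],k[ok]
    for lo,hi in((-.08,-.04),(-.04,0),(0,.04),(.04,.08)):
        w=(k>lo)&(k<hi)
        if w.sum()>3: print(n,"bin",lo,w.sum(),"strip mid moved %.4f"%(np.median(l[w])+.004),"max edge %.4f"%np.percentile(l[w],97))
E
python3 look.py scene
```

```text
18.2 [0.5352 0.0401 0.1365] [-1.3632  3.5441  9.9332]
scene bin -0.04 43 strip mid moved -0.0389 max edge -0.0394
scene bin 0 53 strip mid moved -0.0391 max edge -0.0398
scene bin 0.04 57 strip mid moved -0.0391 max edge -0.0392
```

step_arm(increments=[[[-0.03, -0.4, 0], [0, 0, 0]], [[-0.03, -0.4, 0], [0, 0, 0]], [[-0.03, -0.4, 0], [0, 0, 0]], [[-0.03, -0.4, 0], [0, 0, 0]], [[-0.03, -0.4, 0], [0, 0, 0]], [[-0.02, -0.3, 0], [0, 0, 0]], [[-0.02, -0.2, 0], [0, 0, 0]], [[-0.01, -0.1, 0], [0, 0, 0]], [[0, 0, 0], [0, 0, 0]], [[0, 0, 0], [0, 0, 0]]])

```text
clock: 19.25
tool_pos: [0.5329, 0.0136, 0.1364]
eef_rot: [-0.04, 0.999, 0.001, 0.001]
contact_force: [-2.3, 2.6, 10.2]
opening: 0.002
finger_force: 5.2
```

```bash
python3 look.py scene side wrist
```

```text
19.25 [0.5329 0.0136 0.1364] [-2.3045  2.6357 10.2232]
scene bin -0.04 43 strip mid moved -0.0656 max edge -0.0661
scene bin 0 53 strip mid moved -0.0655 max edge -0.0660
scene bin 0.04 54 strip mid moved -0.0657 max edge -0.0659
wrist bin -0.08 2480 strip mid moved -0.0659 max edge -0.0662
wrist bin -0.04 1539 strip mid moved -0.0660 max edge -0.0662
```

step_arm(increments=[[[-0.01, -0.1, 0], [0, 0, 0]], [[-0.01, -0.1, 0], [0, 0, 0]], [[-0.01, -0.1, 0], [0, 0, 0]], [[-0.01, -0.1, 0], [0, 0, 0]], [[0, -0.05, 0], [0, 0, 0]], [[0, -0.05, 0], [0, 0, 0]], [[0, 0, 0], [0, 0, 0]], [[0, 0, 0], [0, 0, 0]], [[0, 0, 0], [0, 0, 0]], [[0, 0, 0], [0, 0, 0]]])

```text
clock: 20.4
tool_pos: [0.5325, 0.0088, 0.1364]
eef_rot: [-0.04, 0.999, 0.001, 0.001]
contact_force: [-2.3, 3.7, 10.3]
opening: 0.004
finger_force: 5.2
```

```bash
python3 look.py scene wrist
python3 - <<'E'
from h import *
a=np.load("last_scene.npz")["i"][210:290,300:430]; save("cs1",cv2.resize(a,None,fx=6,fy=6,interpolation=cv2.INTER_CUBIC))
E
```

```text
20.4 [0.5325 0.0088 0.1364] [-2.3018  3.6927 10.2793]
scene bin -0.04 42 strip mid moved -0.0702 max edge -0.0708
scene bin 0 55 strip mid moved -0.0705 max edge -0.0708
scene bin 0.04 53 strip mid moved -0.0703 max edge -0.0706
wrist bin -0.08 2482 strip mid moved -0.0707 max edge -0.0710
wrist bin -0.04 1533 strip mid moved -0.0707 max edge -0.0710
```

View pics/cs1.png

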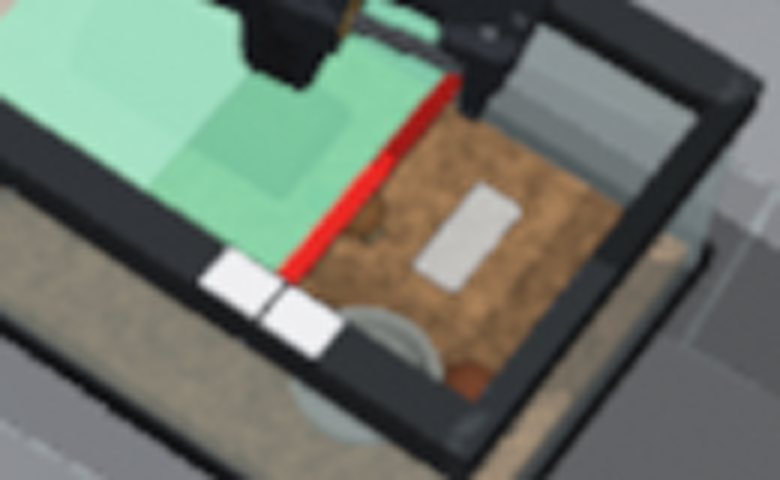

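step_arm(increments=[[[0, 0, 0.3], [0, 0, 0]], [[0, 0, 1], [0, 0, 0]], [[0, 0, 2.5], [0, 0, 0]], [[1, 0.5, 3], [0, 0, 0]], [[1.5, 1, 3], [0, 0, 0]], [[1.5, 1, 3], [0, 0, 0]], [[1.5, 0.5, 3], [0, 0, 0]], [[0.5, 0, 0.5], [0, 0, 0]], [[0, 0, 0], [0, 0, 0]], [[0, 0, 0], [0, 0, 0]]])

```text
clock: 21.5
tool_pos: [0.5908, 0.0357, 0.2972]
eef_rot: [-0.039, 0.999, -0.0, -0.002]
contact_force: [-0.2, -0.5, -0.5]
opening: 0.003
finger_force: 0.0
```

```bash
python3 look.py wrist
python3 - <<'E'
from h import *
i=np.load("last_wrist.npz")["i"]; save("w2",i)
E
```

```text
21.5 [0.5908 0.0357 0.2972] [-0.1569 -0.5403 -0.4878]
wrist bin -0.08 695 strip mid moved -0.0707 max edge -0.0710
wrist bin -0.04 658 strip mid moved -0.0707 max edge -0.0711
wrist bin 0 599 strip mid moved -0.0707 max edge -0.0710
wrist bin 0.04 518 strip mid moved -0.0708 max edge -0.0711
```

View pics/w2.png

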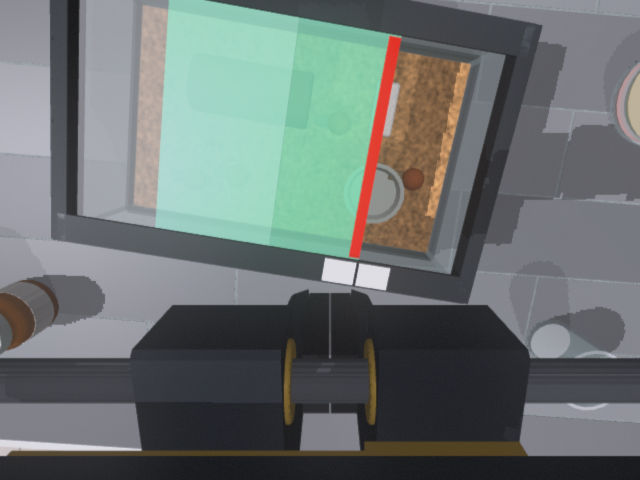

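The wrist view shows the strip from (394,38) to (355,257), and the plate with its line at about (356,273). The edge is nearly level with the line. I'll measure the gap in this picture.

Run:
```python
from h import *
np.set_printoptions(precision=4,suppress=True)
z=np.load("last_wrist.npz"); i=z["i"]; c=dict(r.calibration("wrist")); c["R"]=z["R"];c["t"]=z["t"]
h=cv2.cvtColor(i,cv2.COLOR_RGB2HSV).astype(int);H,S,V=h[...,0],h[...,1],h[...,2]
m=((H<6)|(H>174))&(S>130)&(V>80); E=[]
for v in range(45,250):
    w=np.nonzero(m[v,330:420])[0]
    if len(w)>3: E.append(ray(c,(330+w.max()+.5,v),.136)[:2])
E=np.array(E); p=np.polyfit(E[:,0],E[:,1],1); th=np.arctan(p[0]); print("yaw",np.degrees(th))
L=[]
g=i.astype(float).mean(2)
for v in range(264,286):
    row=g[v,340:375]; k=np.argmin(row); 
    if row[:max(k-2,1)].max()>190 and row[k+3:].max()>190:
        w=np.clip(190-row[max(k-3,0):k+4],0,None); uu=340+max(k-3,0)+(w*np.arange(len(w))).sum()/w.sum(); L.append(ray(c,(uu,v),.141)[:2])
L=np.array(L); print(len(L),L.mean(0)); gap=(L[:,1]-np.polyval(p,L[:,0]))*np.cos(th); print("line-edge mm",gap.mean()*1e3,gap.std()*1e3)
```

```text
yaw -4.89268795529708
21 [0.6262 0.058 ]
line-edge mm -0.7528486351405242 0.06231479316736316
```

The edge is 0.75 mm short of the line, which is good. Next I'll fetch the weight.

step_arm(increments=[[[-1.3, -3, 0], [0, 0, 0]], [[-1.3, -4.5, 0], [0, 0, 0]], [[-1.4, -4.5, 0], [0, 0, 0]], [[-1.4, -4.5, 0], [0, 0, 0]], [[-1.4, -4.5, 0], [0, 0, 0]], [[-1.4, -4.5, 0], [0, 0, 0]], [[-1.4, -4.5, 0], [0, 0, 0]], [[-1.4, -4.5, -1], [0, 0, 0]], [[-1.2, -4, -2], [0, 0, 0]], [[-0.8, -2.5, -3], [0, 0, 0]]], fingers=0.75)

```text
clock: 22.55
tool_pos: [0.4595, -0.3776, 0.2377]
eef_rot: [-0.037, 0.999, -0.001, -0.0]
contact_force: [1.6, -0.4, -1.3]
opening: 0.751
finger_force: 0.0
```

step_arm(increments=[[[0, -0.6, -2], [0, 0, 0]], [[0, 0, -1], [0, 0, 0]], [[0, 0, 0], [0, 0, 0]], [[0, 0, 0], [0, 0, 0]], [[0, 0, 0], [0, 0, 0]], [[0, 0, 0], [0, 0, 0]], [[0, 0, 0], [0, 0, 0]], [[0, 0, 0], [0, 0, 0]], [[0, 0, 0], [0, 0, 0]], [[0, 0, 0], [0, 0, 0]]])

```text
clock: 23.55
tool_pos: [0.4621, -0.3793, 0.2086]
eef_rot: [-0.04, 0.999, 0.0, 0.0]
contact_force: [0.1, -1.1, 1.0]
opening: 0.748
finger_force: 0.0
```

Run:
```python
from h import *
np.set_printoptions(precision=4,suppress=True)
s=r.get_state(); print(s["tool_pos"],s["eef_rot"])
c,i,d=cam("wrist"); P=cloud(c,d); save("w3",i)
m=(P[...,2]>.062)&(P[...,2]<.085)&(np.hypot(P[...,0]-.46,P[...,1]+.38)<.03); v,u=np.nonzero(m); print(len(u),P[m].mean(0),P[m].max(0),P[m].min(0))
```

```text
[ 0.4621 -0.3793  0.2086] [-0.0396  0.9992  0.      0.    ]
782 [ 0.4597 -0.3794  0.071 ] [ 0.4713 -0.3687  0.074 ] [ 0.4496 -0.3898  0.0633]
```

step_arm(increments=[[[-0.1, 0, -2], [0, 0, 0]], [[0, 0, -4], [0, 0, 0]], [[0, 0, -4], [0, 0, 0]], [[0, 0, -3], [0, 0, 0]], [[0, 0, -2.5], [0, 0, 0]], [[0, 0, -1.5], [0, 0, 0]], [[0, 0, -1.3], [0, 0, 0]], [[0, 0, -0.6], [0, 0, 0]], [[0, 0, -0.3], [0, 0, 0]], [[0, 0, 0], [0, 0, 0]]])

```text
clock: 24.6
tool_pos: [0.4615, -0.3795, 0.017]
eef_rot: [-0.04, 0.999, -0.0, 0.0]
contact_force: [0.4, 0.6, -0.1]
opening: 0.75
finger_force: 0.0
```

step_arm(increments=[[[0, 0, 0], [0, 0, 0]], [[0, 0, 0], [0, 0, 0]], [[0, 0, 0], [0, 0, 0]], [[0, 0, 0], [0, 0, 0]], [[0, 0, 0], [0, 0, 0]], [[0, 0, 0], [0, 0, 0]], [[0, 0, 0], [0, 0, 0]], [[0, 0, 0], [0, 0, 0]], [[0, 0, 0], [0, 0, 0]], [[0, 0, 0], [0, 0, 0]]], fingers=0.3, grip_force=25)

```text
clock: 25.6
tool_pos: [0.4613, -0.3793, 0.0169]
eef_rot: [-0.04, 0.999, -0.0, 0.0]
contact_force: [-1.7, 1.4, 5.4]
opening: 0.446
finger_force: 25.0
```

step_arm(increments=[[[0, 0, 0.4], [0, 0, 0]], [[0, 0, 1], [0, 0, 0]], [[0, 0, 2.5], [0, 0, 0]], [[0, 0, 3.5], [0, 0, 0]], [[0, 0, 4], [0, 0, 0]], [[0, 0, 4], [0, 0, 0]], [[0, 0, 3.5], [0, 0, 0]], [[0, 0.5, 2.1], [0, 0, 0]], [[0.3, 1.4, 1], [0, 0, 0]], [[0.5, 3, 0], [0, 0, 0]]])

```text
clock: 26.6
tool_pos: [0.4686, -0.3322, 0.2375]
eef_rot: [-0.037, 0.999, -0.001, 0.001]
contact_force: [0.5, -0.2, -5.0]
opening: 0.443
finger_force: 25.0
```

step_arm(increments=[[[0.7, 4, 0], [0, 0, 0]], [[0.8, 4.5, 0], [0, 0, 0]], [[0.8, 4.5, 0], [0, 0, 0]], [[0.8, 4.5, 0], [0, 0, 0]], [[0.8, 4.5, 0], [0, 0, 0]], [[0.8, 4, 0], [0, 0, 0]], [[0.7, 3.5, 0], [0, 0, 0]], [[0.5, 2.5, 0], [0, 0, 0]], [[0.2, 1, 0], [0, 0, 0]], [[0, 0, 0], [0, 0, 0]]])

```text
clock: 27.6
tool_pos: [0.5293, 0.0017, 0.2359]
eef_rot: [-0.042, 0.999, 0.0, -0.001]
contact_force: [0.2, -0.1, -5.2]
opening: 0.448
finger_force: 25.0
```

Contact is expected at a TCP height of about 0.148, so I'll descend to about 0.151 first.

step_arm(increments=[[[0, 0, -1], [0, 0, 0]], [[0, 0, -2], [0, 0, 0]], [[0, 0, -2], [0, 0, 0]], [[0, 0, -1.5], [0, 0, 0]], [[0, 0, -1], [0, 0, 0]], [[0, 0, -0.5], [0, 0, 0]], [[0, 0, -0.3], [0, 0, 0]], [[0, 0, 0], [0, 0, 0]], [[0, 0, 0], [0, 0, 0]], [[0, 0, 0], [0, 0, 0]]])

```text
clock: 28.6
tool_pos: [0.5306, -0.0003, 0.1541]
eef_rot: [-0.04, 0.999, 0.0, 0.001]
contact_force: [-0.3, -0.3, -4.9]
opening: 0.446
finger_force: 25.0
```

step_arm(increments=[[[0, 0, -0.05], [0, 0, 0]], [[0, 0, -0.05], [0, 0, 0]], [[0, 0, -0.05], [0, 0, 0]], [[0, 0, 0], [0, 0, 0]], [[0, 0, 0], [0, 0, 0]], [[0, 0, 0], [0, 0, 0]], [[0, 0, 0], [0, 0, 0]], [[0, 0, 0], [0, 0, 0]], [[0, 0, 0], [0, 0, 0]], [[0, 0, 0], [0, 0, 0]]])

```text
clock: 29.6
tool_pos: [0.5302, -0.0003, 0.152]
eef_rot: [-0.04, 0.999, 0.0, -0.0]
contact_force: [0.7, 0.3, -5.3]
opening: 0.445
finger_force: 25.0
```

step_arm(increments=[[[0, 0, -0.05], [0, 0, 0]], [[0, 0, -0.05], [0, 0, 0]], [[0, 0, -0.05], [0, 0, 0]], [[0, 0, -0.05], [0, 0, 0]], [[0, 0, -0.05], [0, 0, 0]], [[0, 0, -0.03], [0, 0, 0]], [[0, 0, -0.03], [0, 0, 0]], [[0, 0, 0], [0, 0, 0]], [[0, 0, 0], [0, 0, 0]], [[0, 0, 0], [0, 0, 0]]])

```text
clock: 30.6
tool_pos: [0.5302, -0.0003, 0.149]
eef_rot: [-0.04, 0.999, 0.0, 0.0]
contact_force: [0.0, -0.4, -4.4]
opening: 0.446
finger_force: 25.0
```

step_arm(increments=[[[0, 0, -0.03], [0, 0, 0]], [[0, 0, -0.03], [0, 0, 0]], [[0, 0, 0], [0, 0, 0]], [[0, 0, 0], [0, 0, 0]], [[0, 0, 0], [0, 0, 0]], [[0, 0, 0], [0, 0, 0]], [[0, 0, 0], [0, 0, 0]], [[0, 0, 0], [0, 0, 0]], [[0, 0, 0], [0, 0, 0]], [[0, 0, 0], [0, 0, 0]]])

```text
clock: 31.6
tool_pos: [0.5302, -0.0003, 0.1484]
eef_rot: [-0.04, 0.999, 0.0, 0.0]
contact_force: [-0.4, -0.4, -4.1]
opening: 0.449
finger_force: 25.0
```

step_arm(increments=[[[0, 0, -0.03], [0, 0, 0]], [[0, 0, 0], [0, 0, 0]], [[0, 0, -0.02], [0, 0, 0]], [[0, 0, 0], [0, 0, 0]], [[0, 0, 0], [0, 0, 0]], [[0, 0, 0], [0, 0, 0]], [[0, 0, 0], [0, 0, 0]], [[0, 0, 0], [0, 0, 0]], [[0, 0, 0], [0, 0, 0]], [[0, 0, 0], [0, 0, 0]]])

```text
clock: 32.6
tool_pos: [0.5301, -0.0003, 0.1479]
eef_rot: [-0.04, 0.999, 0.0, 0.0]
contact_force: [-0.4, -0.7, -0.2]
opening: 0.443
finger_force: 25.0
```

step_arm(increments=[[[0, 0, 0], [0, 0, 0]], [[0, 0, 0], [0, 0, 0]], [[0, 0, 0], [0, 0, 0]], [[0, 0, 0], [0, 0, 0]], [[0, 0, 0], [0, 0, 0]], [[0, 0, 0], [0, 0, 0]], [[0, 0, 0.5], [0, 0, 0]], [[0, 0, 1.5], [0, 0, 0]], [[0, 0, 3], [0, 0, 0]], [[0, 0, 3], [0, 0, 0]]], fingers=0.75)

```text
clock: 33.6
tool_pos: [0.5297, -0.0003, 0.2287]
eef_rot: [-0.04, 0.999, 0.0, -0.001]
contact_force: [1.4, -1.1, -0.4]
opening: 0.749
finger_force: 0.0
```

step_arm(increments=[[[0, 0.5, 3], [0, 0, 0]], [[1.5, 1, 2], [0, 0, 0]], [[1.5, 1, 1.5], [0, 0, 0]], [[1.5, 1, 0.5], [0, 0, 0]], [[1.5, 0, 0], [0, 0, 0]], [[0, 0, 0], [0, 0, 0]], [[0, 0, 0], [0, 0, 0]], [[0, 0, 0], [0, 0, 0]], [[0, 0, 0], [0, 0, 0]], [[0, 0, 0], [0, 0, 0]]])

```text
clock: 34.6
tool_pos: [0.5897, 0.0344, 0.2979]
eef_rot: [-0.04, 0.999, -0.0, -0.0]
contact_force: [-0.1, -0.3, -0.4]
opening: 0.752
finger_force: 0.0
```

```bash
python3 look.py wrist scene
python3 - <<'E'
from h import *
z=np.load("last_wrist.npz"); i=z["i"]; c=dict(r.calibration("wrist")); c["R"]=z["R"];c["t"]=z["t"]; P=cloud(c,z["d"]); save("w4",i)
m=(P[...,2]>.196)&(P[...,2]<.212)&(np.hypot(P[...,0]-.53,P[...,1])<.03); print("knob",m.sum(),P[m].mean(0))
E
```

```text
34.6 [0.5897 0.0344 0.2979] [-0.114  -0.261  -0.4158]
wrist bin -0.08 693 strip mid moved -0.0707 max edge -0.0709
wrist bin -0.04 654 strip mid moved -0.0707 max edge -0.0711
wrist bin 0 593 strip mid moved -0.0708 max edge -0.0711
wrist bin 0.04 517 strip mid moved -0.0707 max edge -0.0710
scene bin -0.08 53 strip mid moved -0.0703 max edge -0.0705
scene bin -0.04 56 strip mid moved -0.0705 max edge -0.0706
scene bin 0 56 strip mid moved -0.0706 max edge -0.0708
scene bin 0.04 53 strip mid moved -0.0703 max edge -0.0706
knob 1227 [ 5.29361620e-01 -8.99889789e-05  2.02245274e-01]
```

View pics/w4.png

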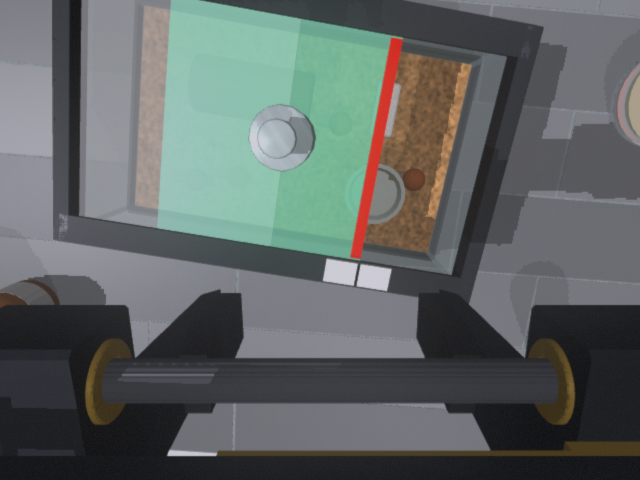

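The weight stands upright on the glass at (279,138). The strip's lower end at (357,257) is level with the plate's line at (357,274), and the cover has not moved since the last measurement.

```bash
python3 -c "
from plant import r
print(r.finish_job())"
```

```text
the job is handed in; nothing more can be done
None
```

The job is handed in: the cover's edge measured about 0.75 mm short of the line, the weight is back upright on the sliding glass, and the highest press reading on the glass was about 10 N.

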